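Close a loaded dish slide, hold its leg on the length mark and pinch the cam lever shut

ROBOT

A 6-joint arm with a two-finger parallel gripper is mounted at the origin on a cart in front of the work surface, level with it; the furniture and walls round the work are solid. World frame = base frame: x ahead of the robot, y to its left, z up, the work surface at z = 0. Lengths are in m, angles in rad, forces in N, time in s.
With the tool pointing down it reaches from about 0.275 to 0.975 m from the base axis. Payload 8.4 kg.
Tool frame: the origin (TCP) lies midway between the tips of the shut fingers; the grasp point (between the pads) lies 19 mm behind it (r.pinch_z is the distance from the TCP to the grasp point, in m); z points along the fingers, y is the line along which they close (so a half turn about z gives the same grasp; the last joint's range is limited). The gripper opens to 92 mm and grips with 3 to 60 N. Pads are 20 mm wide; open, the fingers measure 128 mm over their backs; the gripper's body (75 mm by 189 mm) begins 69 mm behind the grasp point.
Start: joints at [1.183, 0.353, 1.633, -0, 1.155, -0.002], TCP at [0.235, 0.579, 0.215] pointing down, gripper open.
Joint ranges: [-2.63, 2.63], [-0.92, 2.1], [0.06, 2.66], [-1.3, 4.44], [0, 2.69], [-3.02, 3.02]. Speed limits (rad/s): [2.22, 2.22, 2.79, 3.14, 3.14, 3.14].

INTERFACE

Orientations are given as a unit quaternion [x, y, z, w].
In Python, from station import r, viewer, sign_off, observe gives the robot as it stands (r), with the cameras (viewer), the job as plain functions and the readings as plain functions.
- The arm moves only by the tool pendant, called after ">>>" in YAML: its name, and indented under it one key for each argument. Schema: {"type":"object","properties":{"segments":{"type":"array","items":{"type":"number"},"minItems":5,"maxItems":100},"grip_force":{"type":"number"},"only":{"type":"string"},"quiet":{"type":"boolean"},"lines":{"type":"string"}},"required":["segments"],"additionalProperties":false}. segments is one flat list of numbers that holds 1 to 20 rows one after another, with no inner brackets; each row has 5 numbers: dx, dy, dz in shares of the most that a row can go, 1 being 62.5 mm, then a turn about the tool's z in a scale on which 1.0 is 2 pi rad, then the finger opening in m; each row shifts and turns the commanded pose from where the row before left it, along the tool's axes as they then stand; what a row does not reach is not made up. A row lasts 1/8 s, in which the tool goes at most 0.0625 m and 0.188 rad, less where a joint would pass 70% of its speed; a pose out of reach is approached as far as the arm can. The fingers move at their own pace and stop on an object; grip_force is the grip in N (left out, the last holds). Time passes only in rows, so rows that do not move let the fingers close. The tool returns the time, the measured TCP pose, the force, the opening and the grip force at its end. only (a regular expression) keeps the lines of the reply that match it, lines (a string "A,B") keeps lines A to B, and quiet returns only ok. No shift or turn number may pass 1 either way. Input that does not fit is refused with a message, and nothing moves.
- observe(): the state, without advancing time (a new reading comes with each control period).
- viewer.grab_frame(name): name is "scene" or "top"; returns a dict with "color" (384x512x3 uint8, red, green, blue), "mtx" (3x3 intrinsics, pixels), "view" (4x4, takes a point from world to camera coordinates). Camera axes: x right, y up, looking along -z (the intrinsics and any distortion apply to the point x, -y, -z); pixel columns grow to the right and rows downward; lengths in m; the calibration is good to about 2 mm. A picture is of the moment at which its call begins. There is no depth.
- sign_off(): hands the job in; it is judged then, once.
The state is a dict: "clock": time; "joints": joint angles; "joint_vel": joint speeds; "tau": joint torques, N m; "position": TCP position; "tcp_rot": TCP orientation; "force": force on the tool from outside, world axes, zero at the start; "ft_torque": the same for the moment, N m; "gripper_width": finger opening in m; "grip_force": force on a finger pad.
Only numpy, scipy, OpenCV 4.12 (cv2) and the standard library are available. Lean on these libraries where they do the work, as an engineer would, in place of code of your own. Each camera call takes 0.05 s, during which the arm holds its last target. There are 200 camera calls.

TASK

A dish is loaded in the measuring slide: first shut the blue lid over it. Then slide the sprung leg out until its white index tab lines up with the red length mark and, holding it there without letting it slip, pinch the orange cam lever fully in towards the black thumb post. Finish while still holding: lever and post pinched between the fingers, leg on the mark; leave the red mark and the other things on the bench where they are.

Things in the scene. Friction and masses are not known exactly. Their poses are not given: they have to be found in the camera images.
- slide_bed: Measuring slide fixed to the bench: aluminium bed 110 (x) x 320 (y) x 10 mm with a rail along its y axis. Origin: centre of its underside, on the bench. Its x axis points roughly away from the robot, y to the left along the travel, z up. On it runs the grey leg (plate 92 x 165 mm, top face 26 mm above the bench), which carries head and compartment.
- leg (a joint): Travel of the leg along the bed's +y, m, 0 (home, where it starts) to 0.090. A spring draws it home with 1.5 N at 0 rising to 4.2 N at 0.090; it returns if let go, even with the lever closed. The leg is on the mark when this equals length_mark.
- length_mark (a joint): Place of the red length mark (14 mm wide, up to 27 mm above the bench) along the front (-x) edge of the bed, m; same zero as leg. Set differently each time, 0.040 to 0.080; it is stiff (25 N) and must stay as set.
- leg_index (a point): End of the white index tab, 3 mm wide, on the front (-x) edge of the leg's plate; at leg 0 it lies at (-0.054, -0.050, 0.024) in the bed's frame. Axes as the bed's.
- mark_tip (a point): Tip of the red length mark; the white tab must come to its place along the bed's y. Axes as the bed's.
- head_center (a point): Centre of the grip head on the leg; at leg 0 at (0, -0.095, 0.050) in the bed's frame, axes as the bed's. Outer faces of post and lever: x = +20 and -20 mm from here closed (40 mm apart), +20 and -32 mm open. Fingers centred here and closing along x shut the lever. Keep fingertips 29 mm or more above the bench, over the leg's plate.
- thumb_post: Black post fixed on the leg, far (+x) side of the head, 44 mm wide (y), top 66 mm above the bench. From its outer face (20 mm from head_center) two 5 mm wings stand out 24 mm to +x; the pocket between, 34 mm wide, centred on head_center in y, takes a finger, which can push the leg along by a wing. Origin: under head_center, 26 mm above the bench; axes as the bed's.
- cam_lever: Orange cam lever: upright pad 8 x 32 x 36 mm at the near (-x) side of the head, from 30 to 66 mm above the bench, sliding towards the post. Origin: on its mid plane, 26 mm above the bench, axes as the bed's: 28 mm before head_center (bed's -x) when open, as it starts, 16 mm before it when fully closed. Stays where it is left; needs about 8 N to move.
- lid (a joint): Angle of the blue lid, rad: 0 shut, grows as its near edge rises, to 1.6. It starts open at 1.15 to 1.5 and stays at any angle by hinge friction (0.05 N m), so it must be pushed right down.
- lid_hinge (a point): Middle of the lid's hinge line, along the bed's y on the far (+x) rim of the white dish compartment (84 x 80 mm, rim 52 mm above the bench); at leg 0 at (0.042, -0.005, 0.052) in the bed's frame, axes as the bed's. Shut, the lid (84 x 80 x 4 mm) reaches from here to -x with a lip to 89 mm, top 56 mm above the bench. The space behind the hinge is free.
- lid_edge (a point): Middle of the lid's free edge, on its outer face, 84 mm from the hinge.
- petri_dish: Covered clear dish, 63 mm across, 16 mm high, lying loose in the compartment. Origin: centre of its underside.
- beaker: Bystander: clear beaker, 72 mm across, 97 mm high, at the back. Origin: centre of its underside.
- jar: Bystander: sample jar with a green lid, 65 mm across, 85 mm high, at the back right. Origin: centre of its underside.
- weight: Bystander: steel calibration weight, 38 mm across, 66 mm high, at the left. Origin: centre of its underside.
- timer: Bystander: white timer with three buttons, 66 x 66 x 19 mm, at the front right. Origin: centre of its underside.

How it is judged:
By the outcome, as a careful person would: the job done as asked, in the order asked, and still so for the second after the job is handed in, while the arm keeps its last pose, push and grip.
It also fails if it takes over 45 s, if anything falls off the work surface, if the arm or the gripper's body presses on something with over 40 N, if the wrist force passes 120 N, or if a joint passes its speed limit or range.

## Working session

There is one attempt and no reset: what is moved stays moved. The work goes in short steps, Python scripts to look and compute and a tool call to move; the robot and the scene stay as the last step left them, time stands still between calls to the robot, and variables do not carry over. Pictures are saved under pics/ and viewed, at most 10 in all, crops included, and the job is handed in when it is done.

```bash
ls; mkdir -p pics; python3 - <<'E'
from station import r, viewer, sign_off, observe
import cv2,numpy as np
for n in("scene","top"):
    f=viewer.grab_frame(n); cv2.imwrite(f"pics/{n}0.png",f["color"][:,:,::-1]); np.savez(f"{n}0.npz",**{k:f[k] for k in("color","mtx","view")}); print(n,f.keys(),f["mtx"],f["view"])
print(observe(),r.pinch_z)
E
```

```text
pics
station.py
scene dict_keys(['color', 'mtx', 'view']) [[473.57847861   0.         259.59864872]
 [  0.         473.57847861 190.11165644]
 [  0.           0.           1.        ]] [[ 0.70519921 -0.70898655 -0.00567032 -0.37734431]
 [ 0.37692842  0.36811719  0.84994983 -0.29417944]
 [-0.60051565 -0.60152125  0.52683313 -0.98232537]
 [ 0.          0.          0.          1.        ]]
top dict_keys(['color', 'mtx', 'view']) [[489.20638443   0.         253.02467058]
 [  0.         489.20638443 190.2932855 ]
 [  0.           0.           1.        ]] [[-0.06601756 -0.99781489 -0.00266804  0.11859451]
 [ 0.97611451 -0.06513601  0.20726254 -0.60015224]
 [-0.20698344  0.01107865  0.97828172 -1.65210753]
 [ 0.          0.          0.          1.        ]]
{'clock': 0.1, 'joints': array([ 1.18257511e+00,  3.53578899e-01,  1.63405926e+00, -1.68055340e-05,
        1.15522291e+00, -2.42113580e-03]), 'joint_vel': array([-1.45082246e-03, -1.90253521e-03,  7.11413722e-05,  1.53493252e-03,
        6.99189927e-04,  9.92972497e-04]), 'tau': array([ 1.33609381e-03, -5.94896829e+01, -3.34932697e+01,  7.00152665e-02,
        1.84311136e-02, -5.77179230e-05]), 'position': array([0.2350325 , 0.57863174, 0.21393899]), 'tcp_rot': array([ 1.91702577e-01,  9.81452862e-01, -6.23639719e-04, -1.15548705e-04]), 'force': array([-0.19113313, -0.6198963 , -0.05244687]), 'ft_torque': array([ 0.02081619,  0.05110075, -0.00719155]), 'grip_force': 0.0, 'gripper_width': 0.09168213823454247} 0.0187
```

View pics/scene0.png

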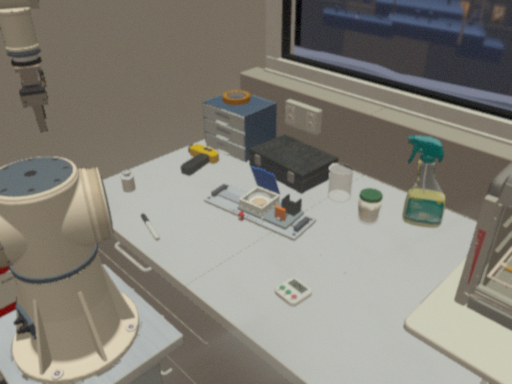

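View pics/top0.png

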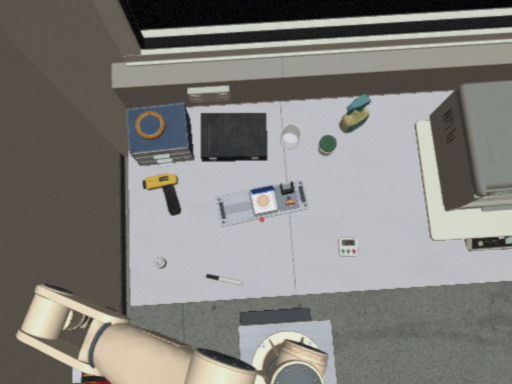

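The scene view shows the bed around (260,208), blue lid open at (265,180), the red mark at (241,215) and the orange lever at (281,212). In the top view the bed runs from (220,210) to (306,195). I'll enlarge both.

```bash
python3 - <<'E'
import cv2,numpy as np
a=np.load("top0.npz")["color"][170:235,205:320,::-1]; b=np.load("scene0.npz")["color"][160:240,195:325,::-1]
A=cv2.resize(a,None,fx=6,fy=6,interpolation=cv2.INTER_CUBIC)[:,:690]; cv2.imwrite("pics/ca.png",A)
B=cv2.resize(b,None,fx=6,fy=6,interpolation=cv2.INTER_CUBIC); cv2.imwrite("pics/cb.png",B)
E
```

```text
(no output)
```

View pics/ca.png

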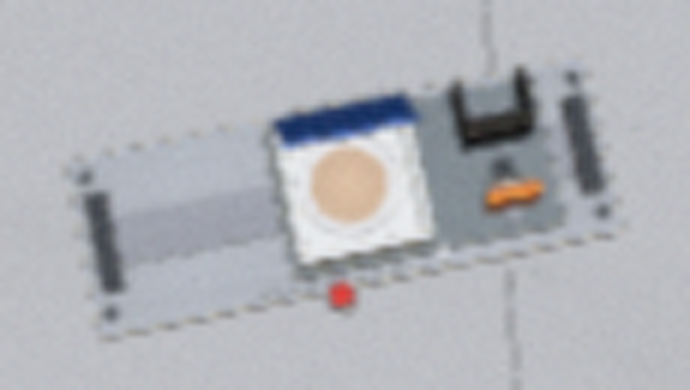

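View pics/cb.png

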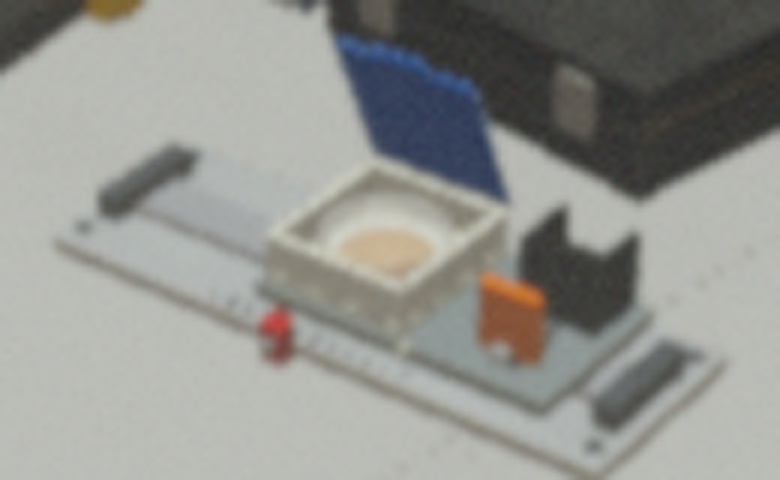

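The crops show the bed corners, the rim corners, the red mark (top crop 341,295; scene crop 277,335), the white tab (scene crop about 403,345), the post wings and the orange lever. Now I'll cast rays onto planes.

```bash
cat > h.py <<'E'
import numpy as np,cv2
def ld(n): return np.load(n+".npz")
def ray(f,p):
    K,V=f["mtx"],f["view"]; d=np.linalg.inv(K)@[p[0],p[1],1]; d=V[:3,:3].T@(d*[1,-1,-1]); return -V[:3,:3].T@V[:3,3],d
def onz(f,p,z):
    o,d=ray(f,p); return o+d*(z-o[2])/d[2]
def tri(fs,ps):
    A=np.zeros((3,3));b=np.zeros(3);R=[]
    for f,p in zip(fs,ps):
        o,d=ray(f,p);d=d/np.linalg.norm(d);M=np.eye(3)-np.outer(d,d);A+=M;b+=M@o;R.append((o,M))
    x=np.linalg.solve(A,b); return x,[np.linalg.norm(M@(x-o)) for o,M in R]
def proj(f,X):
    c=f["view"][:3,:3]@X+f["view"][:3,3]; u=f["mtx"]@(c*[1,-1,-1]); return u[:2]/u[2]
def blob(f,lo,hi,box):
    x0,y0,x1,y1=box; h=cv2.cvtColor(np.ascontiguousarray(f["color"][y0:y1,x0:x1]),cv2.COLOR_RGB2HSV)
    h[...,0]=(h[...,0].astype(int)+90)%180   # shift so red sits at 90
    m=cv2.inRange(h,lo,hi); M=cv2.moments(m,True); return np.array([M["m10"]/M["m00"]+x0,M["m01"]/M["m00"]+y0]),M["m00"],m
E
python3 - <<'E'
from h import *
T,S=ld("top0"),ld("scene0")
ct=lambda x,y:((x+.5)/6-.5+205,(y+.5)/6-.5+170)
cs=lambda x,y:((x+.5)/6-.5+195,(y+.5)/6-.5+160)
obs=[]
def add(f,p,X): obs.append((f,p,np.array(X)))
for p,X in [((105,338),(-.055,.16,.01)),((75,165),(.055,.16,.01)),((620,232),(-.055,-.16,.01)),((585,70),(.055,-.16,.01)),((302,268),(-.042,.035,.052)),((437,243),(-.042,-.045,.052))]: add(T,ct(*p),X)
for p,X in [((58,243),(-.055,.16,.01)),((600,475),(-.055,-.16,.01)),((722,358),(.055,-.16,.01)),((268,243),(-.042,.035,.052)),((403,293),(-.042,-.045,.052)),((403,345),(-.054,-.05,.024)),((543,408),(-.046,-.1325,.026))]: add(S,cs(*p),X)
W=np.array([onz(f,p,X[2])[:2] for f,p,X in obs]);B=np.array([X[:2] for _,_,X in obs])
mw,mb=W.mean(0),B.mean(0);H=(B-mb).T@(W-mw);th=np.arctan2(H[0,1]-H[1,0],H[0,0]+H[1,1])
R=np.array([[np.cos(th),-np.sin(th)],[np.sin(th),np.cos(th)]]);t=mw-R@mb
print("yaw",th,"bed",t);print(np.round((( W-t)@R-B)*1000,1).tolist())
np.savez("pose.npz",R=R,t=t,th=th)
pr,ar,_=blob(T,(80,120,90),(100,255,255),(250,205,275,230));ps,as_,_=blob(S,(80,120,90),(100,255,255),(230,200,255,230));print(pr,ar,ps,as_)
x,e=tri([T,S],[pr,ps]);print("mark",(x[:2]-t)@R,x[2],e)
for f,p in((T,pr),(S,ps)):
  for z in(.02,.025): print(((onz(f,p,z)[:2]-t)@R).round(4))
# lid edge corners: top crop & scene
for a,b in [((275,122),(338,38)),((408,96),(478,85))]:
  x,e=tri([T,S],[ct(*a),cs(*b)]);print("lidedge",(x[:2]-t)@R,x[2],e)
po,_,_=blob(T,(93,150,90),(112,255,255),(275,190,305,215));so,_,_=blob(S,(93,150,90),(112,255,255),(270,200,295,225))
x,e=tri([T,S],[po,so]);print("lever",po,so,(x[:2]-t)@R,x[2],e)
E
```

```text
yaw 0.1403074131603772 bed [0.57141997 0.04640826]
[[1.1, -0.8], [-2.4, -3.3], [0.5, 5.5], [-8.3, 3.6], [-1.4, 2.5], [-3.1, 2.4], [-0.3, -7.8], [2.1, -2.2], [-1.6, 0.7], [-2.1, -7.2], [1.7, -1.9], [13.1, 2.8], [0.6, 5.7]]
[261.5 218.8] 10.0 [240.76923077 213.61538462] 13.0
mark [-0.05746566  0.01540319] 0.018568573231691747 [np.float64(0.002001325570774349), np.float64(0.002001325570774456)]
[-0.0591  0.0169]
[-0.0598  0.0171]
[-0.0574  0.0129]
[-0.0629  0.0083]
lidedge [0.02833572 0.03918155] 0.12433705543794821 [np.float64(0.001993075086467309), np.float64(0.0019930750864672817)]
lidedge [ 0.02876376 -0.03850978] 0.12475717845776348 [np.float64(0.0002499610429874474), np.float64(0.0002499610429874732)]
lever [290.26666667 201.86666667] [280.58139535 209.76744186] [-0.02488931 -0.09442909] 0.05759488780236506 [np.float64(0.0027055114303376378), np.float64(0.0027055114303374947)]
```

```bash
python3 - <<'E'
from h import *
T,S=ld("top0"),ld("scene0")
ct=lambda x,y:np.array(((x+.5)/6-.5+205,(y+.5)/6-.5+170))
cs=lambda x,y:np.array(((x+.5)/6-.5+195,(y+.5)/6-.5+160))
def dark(f,c,rx,ry=None,thr=.35):
    ry=ry or rx;x0,y0=int(round(c[0]))-rx,int(round(c[1]))-ry
    g=cv2.cvtColor(np.ascontiguousarray(f["color"]),cv2.COLOR_RGB2GRAY).astype(float)[y0:y0+2*ry+1,x0:x0+2*rx+1]
    w=np.median(g)-g if rx<4 else 150-g
    w=np.where(w>thr*w.max(),w,0);yy,xx=np.mgrid[y0:y0+2*ry+1,x0:x0+2*rx+1];return np.array([(w*xx).sum(),(w*yy).sum()])/w.sum()
bt=[dark(T,ct(103,243),5,10),dark(T,ct(583,145),5,10)]
bs=[dark(S,cs(148,180),9,7),dark(S,cs(648,385),9,7)]
X=[]
for a,b in zip(bt,bs):
    x,e=tri([T,S],[a,b]);X.append(x);print("bar",x.round(4),e[0].round(4))
d=X[0]-X[1];print("mid",(X[0]+X[1])/2,"yaw",np.arctan2(-d[0],d[1]),np.linalg.norm(d))
sc=[onz(T,dark(T,ct(*p),2),.01) for p in((83,177),(110,314),(603,211),(573,78))];sc=np.array(sc);print("screws T",sc.round(4).tolist(),sc.mean(0))
d=(sc[0]+sc[1]-sc[2]-sc[3])/2;print("yaw",np.arctan2(-d[0],d[1]),np.linalg.norm(d))
s2=np.array([onz(S,dark(S,cs(*p),2),.01) for p in((83,227),(593,445))]);print("screws S",s2.round(4).tolist())
# red blob, colour weighted
for f,c in((T,(262,219)),(S,(241,214))):
    a=f["color"][c[1]-6:c[1]+7,c[0]-6:c[0]+7].astype(float);w=np.clip(a[...,0]-(a[...,1]+a[...,2])/2-25,0,None);yy,xx=np.mgrid[-6:7,-6:7]
    print("red",c[0]+(w*xx).sum()/w.sum(),c[1]+(w*yy).sum()/w.sum());print((w>20).astype(int) if f is S else "")
E
```

```text
bar [0.5537 0.193  0.0171] 0.0016
bar [ 0.5941 -0.0963  0.0166] 0.0016
mid [0.57390921 0.04836256 0.01682165] yaw 0.13878005325260306 0.2920613074016845
screws T [[0.5933, 0.2038, 0.01], [0.5103, 0.1921, 0.01], [0.5523, -0.1052, 0.01], [0.6337, -0.0938, 0.01]] [0.57240154 0.04924024 0.01      ]
yaw 0.13781214821978224 0.30030989493634985
screws S [[0.5137, 0.1912, 0.01], [0.5557, -0.1054, 0.01]]
red 261.4884318766067 218.65338474721509

red 240.82507903055847 214.0403933965578
[[0 0 0 0 0 0 0 0 0 0 0 0 0]
 [0 0 0 0 0 0 0 0 0 0 0 0 0]
 [0 0 0 0 0 0 0 0 0 0 0 0 0]
 [0 0 0 0 0 0 1 0 0 0 0 0 0]
 [0 0 0 0 1 1 1 1 0 0 0 0 0]
 [0 0 0 0 1 1 1 1 1 0 0 0 0]
 [0 0 0 1 1 1 1 1 1 0 0 0 0]
 [0 0 0 0 1 1 1 1 0 0 0 0 0]
 [0 0 0 0 0 0 1 1 0 0 0 0 0]
 [0 0 0 0 0 0 1 1 0 0 0 0 0]
 [0 0 0 0 0 0 1 1 0 0 0 0 0]
 [0 0 0 0 0 0 0 0 0 0 0 0 0]
 [0 0 0 0 0 0 0 0 0 0 0 0 0]]
```

Careful with the scale: shifts go in shares of 62.5 mm and turns go in shares of 2 pi rad. That gives: 0.175 rad is 0.0279.

```bash
cat >> h.py <<'E'
th=.138; t=np.array([.573,.0487]); R=np.array([[np.cos(th),-np.sin(th)],[np.sin(th),np.cos(th)]])
tobed=lambda X:np.r_[(np.asarray(X)[:2]-t)@R,X[2]]
towld=lambda X:np.r_[R@np.asarray(X)[:2]+t,X[2]]
def st(goal=None):
    from station import r, viewer, sign_off, observe
    from scipy.spatial.transform import Rotation as Q
    o=observe(); M=Q.from_quat(o["tcp_rot"]).as_matrix()
    print("t",o["clock"],"bed",tobed(o["position"]).round(4),"turn to go",round(np.arctan2(M[1,1],M[0,1])-th,4),"F(bed)",(np.r_[o["force"][:2]@R,o["force"][2]]).round(1),"w",round(o["gripper_width"],4),"g",round(o["grip_force"],1),"tilt",M[:2,2].round(3))
    if goal is not None: print("tool move",(M.T@(towld(goal)-o["position"])).round(4))
E
python3 - <<'E'
from h import *
T,S=ld("top0"),ld("scene0")
x,e=tri([T,S],[(261.49,218.65),(240.83,214.04)]);print("mark",tobed(x),e[0])
x,e=tri([T,S],[(290.27,201.87),(280.58,209.77)]);print("lever",tobed(x),e[0])
for z in(.02,.025):print(tobed(onz(T,(261.49,218.65),z)),tobed(onz(S,(240.83,214.04),z)))
E
```

```text
mark [-0.05877494  0.01323785  0.01685176] 0.0017545716188292287
lever [-0.02656699 -0.0965464   0.05759841] 0.0027043043073079346
[-0.06050425  0.01461429  0.02      ] [-0.06077277  0.00930918  0.02      ]
[-0.0612336   0.01484082  0.025     ] [-0.06632373  0.0046646   0.025     ]
```

>>> pendant:
  segments: [0, 0, 0, 0.0279, 0, 0, 0, 0, 0.0279, 0, 0, 0, 0, 0.0279, 0, 0, 0, 0, 0.0279, 0, 0, 0, 0, 0.0279, 0, 0, 0, 0, 0.0274, 0]

```text
clock: 0.85
position: [0.2351, 0.5788, 0.2142]
tcp_rot: [0.659, 0.752, -0.0, 0.0]
force: [-0.2, -0.3, -0.4]
gripper_width: 0.0336
grip_force: 0.0
```

```bash
python3 -c "from h import *;st((.097,-.005,.19))"
```

```text
t 0.85 bed [-0.2618  0.5715  0.2142] turn to go -0.0057 F(bed) [-0.2 -0.2 -0.4] w 0.0336 g 0.0 tilt [-0.    -0.001]
tool move [-0.5745  0.3621  0.0244]
```

In the tool's units: -0.048 m is -0.768, 0.03 m is 0.48.

>>> pendant:
  segments: [-0.768, 0.48, 0, 0, 0, -0.768, 0.48, 0, 0, 0, -0.768, 0.48, 0, 0, 0, -0.768, 0.48, 0, 0, 0, -0.768, 0.48, 0, 0, 0, -0.768, 0.48, 0, 0, 0, -0.768, 0.48, 0, 0, 0, -0.768, 0.48, 0, 0, 0, -0.768, 0.48, 0, 0, 0, -0.768, 0.48, 0, 0, 0, -0.768, 0.48, 0, 0, 0, -0.736, 0.512, 0.32, 0, 0, 0, 0, 0, 0, 0]

```text
clock: 2.48
position: [0.6735, 0.057, 0.1921]
tcp_rot: [0.658, 0.753, -0.001, -0.001]
force: [-0.4, -0.8, -0.7]
gripper_width: 0.0007
grip_force: 0.0
```

```bash
python3 - <<'E'
from h import *;st((.097,-.005,.12))
from station import r, viewer, sign_off, observe
f=viewer.grab_frame("scene");np.savez("s1",**f);a=cv2.resize(np.ascontiguousarray(f["color"][110:240,180:340,::-1]),None,fx=4,fy=4,interpolation=cv2.INTER_CUBIC);cv2.imwrite("pics/s1.png",a)
E
```

```text
t 2.475 bed [ 0.1007 -0.0056  0.1921] turn to go -0.0035 F(bed) [-0.5 -0.8 -0.7] w 0.0007 g 0.0 tilt [-0.003 -0.001]
tool move [ 0.0006 -0.0035  0.0721]
```

View pics/s1.png

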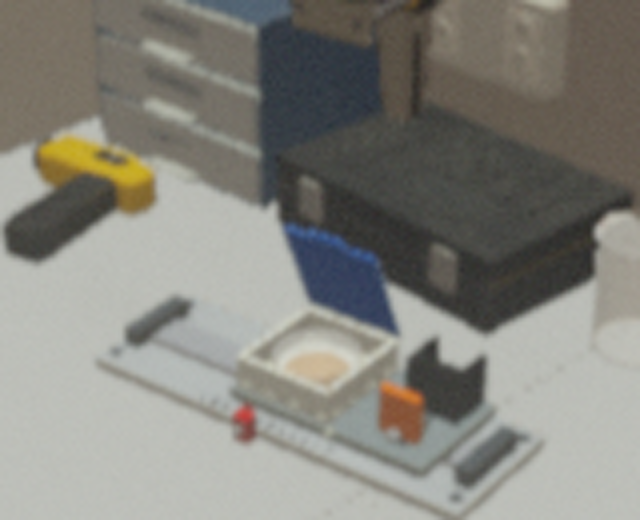

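In the tool's units: 0.036 m is 0.576, -0.03 m is -0.48.

>>> pendant:
  segments: [0, -0.48, 0, 0, 0, 0, 0, 0.576, 0, 0, 0, 0, 0.576, 0, 0, 0, -0.32, 0, 0, 0, 0, -0.208, 0.048, 0, 0, 0, -0.208, 0.08, 0, 0, 0, -0.176, 0.144, 0, 0, 0, -0.16, 0.16, 0, 0, 0, -0.096, 0.144, 0, 0, 0, -0.08, 0.144, 0, 0, 0, -0.032, 0.16, 0, 0, 0, 0, 0.096, 0, 0, 0, 0, 0, 0, 0]

```text
clock: 4.15
position: [0.5637, 0.0452, 0.061]
tcp_rot: [0.657, 0.754, -0.0, -0.0]
force: [0.1, -1.6, -0.3]
gripper_width: 0.0006
grip_force: 0.0
```

```bash
python3 -c "from h import *;st((-.01,-.005,.056))"
```

```text
t 4.15 bed [-0.0097 -0.0022  0.061 ] turn to go -0.0 F(bed) [-0.2 -1.6 -0.3] w 0.0006 g 0.0 tilt [-0.001 -0.   ]
tool move [-0.0028 -0.0003  0.005 ]
```

In the tool's units: 0.003 m is 0.048.

>>> pendant:
  segments: [0, 0, 0.048, 0, 0, 0, 0, 0.048, 0, 0, 0, 0, 0, 0, 0]

```text
clock: 4.53
position: [0.5641, 0.0452, 0.0563]
tcp_rot: [0.657, 0.754, 0.0, 0.0]
force: [-2.4, -0.4, 7.8]
gripper_width: 0.0005
grip_force: 3.8
```

```bash
python3 -c "from h import *;st((-.01,-.005,.056))"
```

```text
t 4.525 bed [-0.0093 -0.0022  0.0563] turn to go 0.0 F(bed) [-2.4 -0.   7.8] w 0.0005 g 3.8 tilt [0.001 0.   ]
tool move [-0.0028 -0.0007  0.0003]
```

In the tool's units: 0.002 m is 0.032.

>>> pendant:
  segments: [0, 0, 0.032, 0, 0, 0, 0, 0, 0, 0]

```text
clock: 4.78
position: [0.5641, 0.0452, 0.0559]
tcp_rot: [0.657, 0.754, 0.0, 0.0]
force: [-8.8, -1.8, 26.6]
gripper_width: 0.0008
grip_force: 13.4
```

>>> pendant:
  segments: [0, 0, -0.8, 0, 0, 0, 0, -0.64, 0, 0.092, -0.72, 0.08, 0, 0, 0.092, -0.768, 0.08, 0, 0, 0.092, 0, 0, 0, 0, 0.092]

```text
clock: 5.4
position: [0.5873, -0.0481, 0.1438]
tcp_rot: [0.658, 0.753, 0.0, 0.001]
force: [-0.1, 0.6, -0.9]
gripper_width: 0.0382
grip_force: 0.0
```

```bash
python3 - <<'E'
from h import *;st((0,-.095,.08))
from station import r, viewer, sign_off, observe
I=[]
for n,(y,x) in(("scene",(150,190)),("top",(165,200))):
    f=viewer.grab_frame(n);np.savez(n+"2",**f);I.append(cv2.resize(np.ascontiguousarray(f["color"][y:y+80,x:x+130,::-1]),None,fx=5,fy=5,interpolation=cv2.INTER_CUBIC)[:300])
E
python3 - <<'E'
from h import *
a=np.load("scene2.npz")["color"][145:240,190:330,::-1];b=np.load("top2.npz")["color"][175:230,205:345,::-1]
cv2.imwrite("pics/c2.png",np.vstack([cv2.resize(np.ascontiguousarray(i),None,fx=4,fy=4,interpolation=cv2.INTER_CUBIC) for i in(a,b)])[:600])
E
```

```text
t 5.4 bed [ 0.0008 -0.0978  0.1438] turn to go -0.003 F(bed) [ 0.   0.6 -0.9] w 0.0382 g 0.0 tilt [ 0.001 -0.001]
tool move [ 0.0029 -0.0009  0.0638]
```

View pics/c2.png

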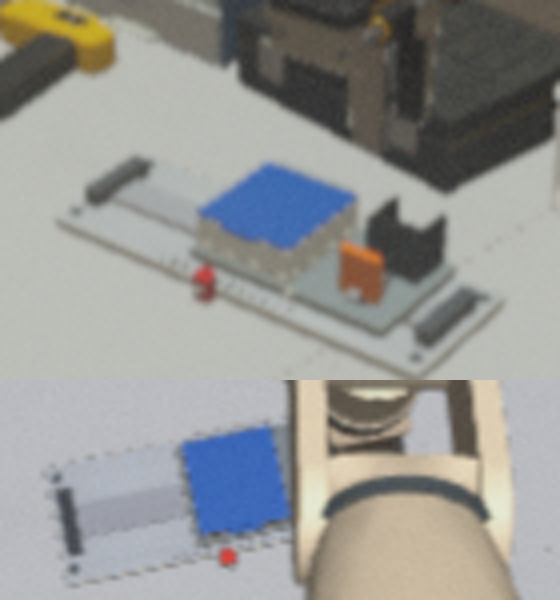

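The lid is shut: the blue top is flat at crop (278,205), with the red mark at (205,281). The lid's blue centroid gives a check on the bed frame.

```bash
cat >> h.py <<'E'
def lidc(n,box):
    f=ld(n);x0,y0,x1,y1=box;a=f["color"][y0:y1,x0:x1].astype(float);w=np.clip((a[...,2]-a[...,0]-40)/60,0,1);yy,xx=np.mgrid[y0:y1,x0:x1]
    p=np.array([(w*xx).sum(),(w*yy).sum()])/w.sum(); return p,w.sum(),tobed(onz(f,p,.055))
E
python3 - <<'E'
from h import *
print(lidc("top2",(240,175,278,215)),lidc("scene2",(215,180,290,215)))
E
```

```text
(array([263.51641931, 199.90735823]), np.float64(533.4166666666666), array([-0.00208656, -0.00444794,  0.055     ])) (array([258.78456529, 196.07298733]), np.float64(429.98333333333335), array([-0.00125828, -0.00824384,  0.055     ]))
```

>>> pendant:
  segments: [0, 0, 0, 0, 0.092, 0, 0, 0, 0, 0.092, 0.016, 0, 0.48, 0, 0.092, 0.016, 0, 0.48, 0, 0.092, 0, 0, 0, 0, 0.092, 0, 0, 0, 0, 0.092]

```text
clock: 6.25
position: [0.5867, -0.0433, 0.0845]
tcp_rot: [0.656, 0.754, 0.0, 0.0]
force: [-0.2, 0.8, 0.9]
gripper_width: 0.0921
grip_force: 0.0
```

```bash
python3 -c "from h import *;st((0,-.095,.033))"
```

```text
t 6.25 bed [ 0.0009 -0.093   0.0845] turn to go 0.0005 F(bed) [-0.1  0.8  0.9] w 0.0921 g 0.0 tilt [ 0.001 -0.   ]
tool move [-0.002  -0.0009  0.0515]
```

In the tool's units: 0.026 m is 0.416, -0.002 m is -0.032.

>>> pendant:
  segments: [-0.032, -0.016, 0.416, 0, 0.092, 0, 0, 0.4, 0, 0.092, 0, 0, 0, 0, 0.07, 0, 0, 0, 0, 0.07, 0, 0, 0, 0, 0.07]

```text
clock: 6.88
position: [0.5865, -0.0457, 0.034]
tcp_rot: [0.657, 0.754, 0.001, 0.001]
force: [-0.7, 0.3, -0.5]
gripper_width: 0.07
grip_force: 0.0
```

```bash
python3 -c "from h import *;st((0,-.095,.033))"
```

```text
t 6.875 bed [ 0.0004 -0.0954  0.034 ] turn to go 0.0 F(bed) [-0.7  0.4 -0.5] w 0.07 g 0.0 tilt [ 0.002 -0.   ]
tool move [ 0.0004 -0.0004  0.001 ]
```

In the tool's units: 0.015 m is 0.24, 0.012 m is 0.192.

>>> pendant:
  segments: [0.08, 0, 0, 0, 0.07, 0.128, 0, 0, 0, 0.07, 0.192, 0, 0, 0, 0.07, 0.24, 0, 0, 0, 0.07, 0.24, 0, 0, 0, 0.07, 0.112, 0, 0, 0, 0.07, 0, 0, 0, 0, 0.07, 0, 0, 0, 0, 0.07]

```text
clock: 7.88
position: [0.577, 0.0156, 0.0325]
tcp_rot: [0.657, 0.754, -0.0, 0.0]
force: [1.5, -2.7, 1.7]
gripper_width: 0.0695
grip_force: 1.4
```

```bash
cat > m.py <<'E'
from h import *;st()
import sys
from station import r, viewer, sign_off, observe
n=sys.argv[1]
for c in("top","scene"):
    f=viewer.grab_frame(c);np.savez(c+n,**f)
    b=(200,165,282,225) if c=="top" else (190,140,290,230)
    p,a,X=lidc(c+n,b);p0,a0,X0=lidc(c+"2",b);print(c,p.round(2),a.round(),X.round(4),"leg",(X-X0).round(4))
a=np.load("scene"+n+".npz")["color"][170:245,200:300,::-1]
cv2.imwrite("pics/m%s.png"%n,cv2.resize(np.ascontiguousarray(a),None,fx=8,fy=8,interpolation=cv2.INTER_CUBIC))
E
python3 m.py 3
```

```text
t 7.875 bed [-0.0006 -0.0333  0.0325] turn to go 0.0001 F(bed) [ 1.1 -2.9  1.7] w 0.0695 g 1.4 tilt [ 0. -0.]
top [246.41 203.31] 454.0 [-0.0018  0.0567  0.055 ] leg [0.0003 0.0612 0.    ]
scene [238.09 192.61] 199.0 [-0.0214  0.0498  0.055 ] leg [-0.0202  0.058   0.    ]
```

View pics/m3.png

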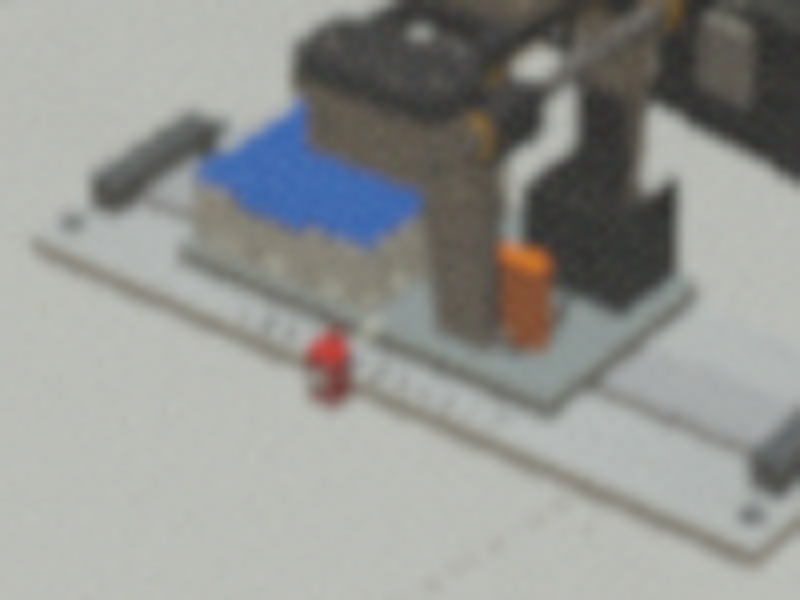

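```bash
cat >> h.py <<'E'
def ledge(n):
    # left (+y) edge of the shut lid in the top view, bed y
    f=ld(n);Y=[]
    for row in range(170,225):
        a=f["color"][row,200:290].astype(float);b=a[:,2]-a[:,0]
        i=np.argmax(b>70)
        if b[i]>70 and i>0:
            c=200+i-1+(70-b[i-1])/(b[i]-b[i-1]);X=tobed(onz(f,(c,row),.056))
            if -.03<X[0]<.03:Y.append(X[1])
    return np.median(Y),np.std(Y),len(Y)
E
python3 - <<'E'
from h import *
print(ledge("top2"),ledge("top3"))
S=ld("scene3")
cs=lambda q:((q-[200,170])+.5)*8-.5
for nm,X in(("tab.0547",(-.054,.0047,.024)),("tab.057",(-.054,.007,.024)),("mark .014",(-.058,.014,.02)),("mark hi",(-.056,.014,.027)),("lidnr",(-.042,-.045+.0547,.056)),("bed nr",(-.055,-.16,.01)),("bed nl",(-.055,.16,.01))):
    print(nm,cs(proj(S,towld(np.array(X)))).round(0))
# red in same frame per view
for n,c in(("top2",(262,219)),("top3",(262,219)),("scene2",(241,214)),("scene3",(241,214))):
    a=ld(n)["color"][c[1]-6:c[1]+7,c[0]-6:c[0]+7].astype(float);w=np.clip(a[...,0]-(a[...,1]+a[...,2])/2-25,0,None);yy,xx=np.mgrid[-6:7,-6:7]
    print(n,c[0]+(w*xx).sum()/w.sum(),c[1]+(w*yy).sum()/w.sum())
# per-row red weighted columns in scene3
a=ld("scene3")["color"][208:222,234:248].astype(float);w=np.clip(a[...,0]-(a[...,1]+a[...,2])/2-15,0,None).round().astype(int);print(w)
E
```

```text
(np.float64(0.03514793586181033), np.float64(0.00020912588801077638), 16) (np.float64(0.09028252247510804), np.float64(0.0002586564718528797), 16)
tab.0547 [353. 342.]
tab.057 [347. 340.]
mark .014 [325. 348.]
mark hi [328. 328.]
lidnr [361. 244.]
bed nr [748. 549.]
bed nl [ 22. 232.]
top2 261.4896612406511 218.66212054553455
top3 260.38 218.4
scene2 240.81189882436766 213.99608122550765
scene3 240.8149152542373 214.01762711864407
[[  0   0   0   0   0   0   0   0   0   0   0   0   0   0]
 [  0   0   0   0   0   0   0   0   0   0   0   0   0   0]
 [  0   0   0   0   0   0   0   6   6   0   0   0   0   0]
 [  0   0   0   0   0   0  21  34  28   5   0   0   0   0]
 [  0   0   0   0   2  34  67  79  64  22   0   0   0   0]
 [  0   0   0   0  27  74 102 106  92  37   0   0   0   0]
 [  0   0   0   0  34  76  94 104  88  36   0   0   0   0]
 [  0   0   0   0  19  41  58  72  60  22   0   0   0   0]
 [  0   0   0   0   0  10  25  42  41  16   0   0   0   0]
 [  0   0   0   0   0   0  14  32  32  19   0   0   0   0]
 [  0   0   0   0   0   2  16  32  34  18   0   0   0   0]
 [  0   0   0   0   0   8  20  28  23   8   0   0   0   0]
 [  0   0   0   0   0   0   4  10   4   0   0   0   0   0]
 [  0   0   0   0   0   0   0   0   0   0   0   0   0   0]]
```

In the tool's units: 0.005 m is 0.08, 0.004 m is 0.064.

>>> pendant:
  segments: [0.08, 0, 0, 0, 0.07, 0.064, 0, 0, 0, 0.07, 0, 0, 0, 0, 0.07, 0, 0, 0, 0, 0.07]

```text
clock: 8.48
position: [0.5756, 0.0247, 0.0325]
tcp_rot: [0.657, 0.754, -0.0, -0.0]
force: [2.2, -3.0, 1.1]
gripper_width: 0.0698
grip_force: 1.5
```

```bash
python3 m.py 4; python3 - <<'E'
from h import *
print(ledge("top4"))
a=ld("top4")["color"][195:235,235:295,::-1];b=ld("scene4")["color"][190:230,215:275,::-1]
cv2.imwrite("pics/c4.png",np.vstack([cv2.resize(np.ascontiguousarray(i),None,fx=7,fy=7,interpolation=cv2.INTER_CUBIC) for i in(a,b)]))
E
```

```text
t 8.475 bed [-0.0007 -0.0241  0.0325] turn to go 0.0002 F(bed) [ 1.7 -3.3  1.1] w 0.0698 g 1.5 tilt [-0.  0.]
top [243.69 203.86] 447.0 [-0.0018  0.0665  0.055 ] leg [0.0003 0.0709 0.    ]
scene [235.43 191.57] 197.0 [-0.0216  0.0593  0.055 ] leg [-0.0204  0.0676  0.    ]
(np.float64(0.09955146675600508), np.float64(0.00034225365753550206), 17)
```

View pics/c4.png

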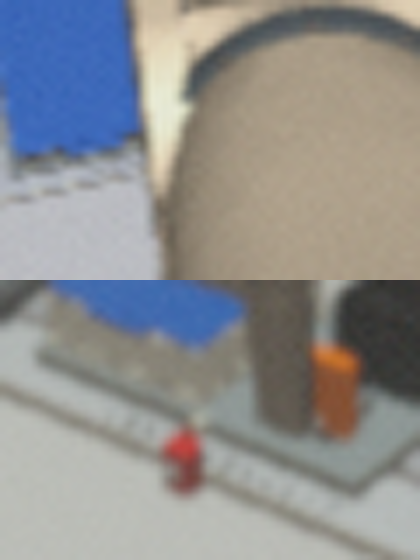

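The leg is at 0.0644 by the lid edge, and the mark measures about 0.0643. The white tab spot sits just behind the red tip at crop (200,415), red at (185,440). Before pinching, I'll check the tab numerically in the scene frames.

```bash
python3 - <<'E'
from h import *
from station import r, viewer, sign_off, observe
S=ld("scene2");g=lambda f:cv2.cvtColor(np.ascontiguousarray(f["color"]),cv2.COLOR_RGB2GRAY).astype(float)
G=(g(S)+g(ld("scene0")))/2
for X in((-.054,-.05,.024),(-.046,-.05,.026),(-.042,-.045,.026),(-.042,-.045,.052)):print(X,proj(S,towld(np.array(X)+[0,-.003,0])).round(1))
print("cols 254-270");print(np.c_[np.arange(208,226),G[208:226,254:271].round()].astype(int))
A=[g(viewer.grab_frame("scene")) for _ in range(6)];np.save("avg4.npy",A)
A=np.mean(A,0);print("now cols 236-252");print(np.c_[np.arange(200,218),A[200:218,236:253].round()].astype(int))
E
```

```text
(-0.054, -0.05, 0.024) [260.3 219.5]
(-0.046, -0.05, 0.026) [262.1 217.5]
(-0.042, -0.045, 0.026) [261.5 216.2]
(-0.042, -0.045, 0.052) [261.5 208.3]
cols 254-270
[[208 132 130 130 133 134 139 146 152 148 137 130 126 126 128 130 130 130]
 [209 135 132 132 130 130 131 134 138 134 128 128 126 130 134 138 138 139]
 [210 142 134 132 130 132 132 132 132 130 126 126 127 128 136 144 143 146]
 [211 145 136 132 132 130 129 132 130 127 130 132 130 130 136 144 146 149]
 [212 140 136 132 127 130 136 136 132 130 140 141 136 136 142 146 148 150]
 [213 137 138 136 132 132 142 148 140 134 143 146 142 144 146 150 149 150]
 [214 126 134 137 139 139 146 151 146 136 139 143 147 148 150 151 152 150]
 [215 117 118 126 132 136 142 145 140 142 144 148 151 150 150 150 150 149]
 [216 140 126 122 118 123 130 137 146 154 150 150 149 150 150 150 149 151]
 [217 167 156 148 134 124 120 129 149 162 154 148 148 150 150 150 148 150]
 [218 176 176 172 164 154 142 138 149 151 138 136 138 144 148 149 150 152]
 [219 177 174 172 176 176 168 160 156 140 126 118 124 131 138 144 146 150]
 [220 172 166 168 178 180 177 176 169
[... 1081 characters left out ...]
149 150 148 143 123 101]
 [209 157 149 138 124 117 123 150 169 161 152 149 149 149 150 144 127 105]
 [210 165 168 164 149 130 120 146 166 151 138 138 143 146 148 146 136 120]
 [211 159 170 171 158 139 116 122 139 132 120 121 128 135 142 146 144 138]
 [212 162 171 166 145 126 106 113 134 145 138 125 118 117 127 134 139 143]
 [213 159 162 144 121 107 104 109 134 159 162 152 138 124 119 118 123 130]
 [214 140 139 119 100  99 100 100 119 153 168 170 161 150 145 132 122 118]
 [215 149 136 113 101  96  93  88 104 143 166 172 165 164 167 159 151 139]
 [216 172 160 135 123 105  90  83 104 147 168 165 157 164 173 170 172 167]
 [217 184 175 150 133 113  91  82 101 140 155 153 160 170 170 165 175 177]]
```

Both views agree: the tab root falls at (243.1,209.3) and the red at (240.9,213.3), as predicted for leg = mark ≈ 0.0643. Pinching now.

>>> pendant:
  segments: [0, 0, 0, 0, 0.055, 0, 0, 0, 0, 0.045, 0, 0, 0, 0, 0.03, 0, 0, 0, 0, 0.03, 0, 0, 0, 0, 0.03, 0, 0, 0, 0, 0.03, 0, 0, 0, 0, 0.03, 0, 0, 0, 0, 0.03]
  grip_force: 35

```text
clock: 9.88
position: [0.5764, 0.0247, 0.0324]
tcp_rot: [0.657, 0.754, 0.0, 0.0]
force: [5.8, -2.5, -3.7]
gripper_width: 0.0386
grip_force: 35.7
```

```bash
python3 m.py 5; python3 -c "
from h import *
print(ledge('top5'))"
```

```text
t 9.875 bed [ 0.0001 -0.0242  0.0324] turn to go 0.0001 F(bed) [ 5.4 -3.3 -3.7] w 0.0386 g 35.7 tilt [0.001 0.   ]
top [243.74 203.86] 446.0 [-0.0018  0.0663  0.055 ] leg [0.0003 0.0707 0.    ]
scene [235.55 191.56] 201.0 [-0.0214  0.0591  0.055 ] leg [-0.0201  0.0673  0.    ]
(np.float64(0.09916609753388768), np.float64(0.00031179999782455245), 17)
```

View pics/m5.png

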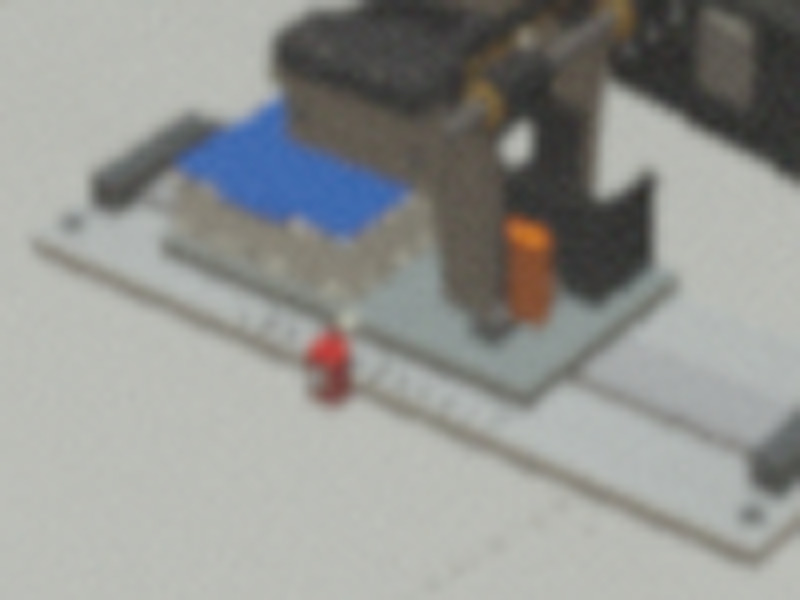

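The picture shows the lid flat at (300,175), the lever at (530,265) pinched in by the near finger, and the white tab at (347,318) just behind the red tip at (330,345). Everything is as asked, so I'm handing in.

```bash
python3 -c "
from station import r, viewer, sign_off, observe
print(sign_off())"
```

```text
the job is handed in; nothing more can be done
None
```

I shut the lid, slid the leg to 0.064 m (the red mark measured about 0.0643 m), pinched the lever fully in at 35 N, and handed the job in at about 10 s while still holding; no verdict came back.

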